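Stow the paint pots and shut the locker gate

TASK

Pack up the model-painting table: one bay of the drying locker holds a freshly painted aeroplane, which must not be disturbed and whose gate must be left as it stands so that the paint can dry. Draw open the gate of the other bay, put the sprue offcut lying in it into the scrap bin, and stand every paint pot upright on that bay's floor. Then push that bay's gate fully shut until its spring catch clicks up behind it, knocking over none of the jars and cans on the table.

Things in the scene. Friction and masses are not known exactly. Their poses are not given: they have to be found in the camera images.
- locker: Plywood drying locker, fixed: two open-topped bays side by side under sliding gates. Origin: middle of its underside, midway between the bays; x points the way the gates shut (away from the robot), y left. Bays: inside 120 (x) by 140 (y) mm, centres at x 0, y +73 (left) and -73; floor at z 4, front and back walls 78 and sides 90 high, 6 thick. Gate rails reach to x -198 at z 76 to 90
- bay_left (a point): Centre of the floor of the left (locker y +73 mm) bay; axes as the locker's.
- gate_left (a joint): Gate of the left (locker y +73 mm) bay: clear plate 130 (x) by 138 by 6 mm, top at z 86, sliding along locker x. Metres: 0 fully open (clear of the bay), grows as it shuts, 0.129 end stop. Stays where left (friction about 4 N); its steel pin rides over the spring catch from 0.105 (about 5 N more) and the catch snaps up behind it at 0.124; then it cannot come back.
- gate_left_handle (a point): Centre of the left gate's wooden handle, an upright bar 12 (x) by 70 (y) by 30 mm high standing on the plate's middle, from 86 to 116 mm above the table. Can be pushed from either side or pinched from above. At locker x -125 mm when the gate is fully open, +4 mm at the end stop.
- catch_left (a joint): Brass spring catch on the outer side of the left bay, that snaps up behind the gate's pin. Value in m: 0 up (at rest), about 0.007 while the pin rides over it, back to 0 when it has clicked.
- catch_left_top (a point): Top of the left catch's nose, 99 mm above the table when up.
- bay_right (a point): Centre of the floor of the right (locker y -73 mm) bay; axes as the locker's.
- gate_right (a joint): Gate of the right (locker y -73 mm) bay: clear plate 130 (x) by 138 by 6 mm, top at z 86, sliding along locker x. Metres: 0 fully open (clear of the bay), grows as it shuts, 0.129 end stop. Stays where left (friction about 4 N); its steel pin rides over the spring catch from 0.105 (about 5 N more) and the catch snaps up behind it at 0.124; then it cannot come back.
- gate_right_handle (a point): Centre of the right gate's wooden handle, an upright bar 12 (x) by 70 (y) by 30 mm high standing on the plate's middle, from 86 to 116 mm above the table. Can be pushed from either side or pinched from above. At locker x -125 mm when the gate is fully open, +4 mm at the end stop.
- catch_right (a joint): Brass spring catch on the outer side of the right bay, that snaps up behind the gate's pin. Value in m: 0 up (at rest), about 0.007 while the pin rides over it, back to 0 when it has clicked.
- catch_right_top (a point): Top of the right catch's nose, 99 mm above the table when up.
- model_mid (a point): Freshly painted model aeroplane on a wooden stand (about 110 by 112 by 65 mm), drying in one of the two bays. Point at the middle of its fuselage, 34 mm above its underside.
- offcut_mid (a point): Sprue offcut lying in the other bay: grey plastic ladder 90 (x) by 44 (y) by 10 mm with an upright tab in its middle, 30 (x) by 12 (y) mm and 46 mm high, to grip. Point at the tab's centre, 23 mm above its underside; z up, y across the tab's 12 mm.
- scrap_bin: Grey open plastic scrap bin fixed on the table, 155 (x) by 125 (y) by 50 mm high, walls and floor 5 mm. Origin: centre of its underside.
- pot0_mid (a point): Squat white paint pot, may be absent: body 52 mm diameter and 40 mm high, with a cap 26 mm in diameter and 22 mm high on top, 62 mm in all. Point on its axis, 31 mm above its underside; z up along its axis.
- pot1_mid (a point): Squat white paint pot, may be absent: body 52 mm diameter and 40 mm high, with a cap 26 mm in diameter and 22 mm high on top, 62 mm in all. Point on its axis, 31 mm above its underside; z up along its axis.
- pot2_mid (a point): Squat white paint pot, may be absent: body 52 mm diameter and 40 mm high, with a cap 26 mm in diameter and 22 mm high on top, 62 mm in all. Point on its axis, 31 mm above its underside; z up along its axis.
- pot3_mid (a point): Squat white paint pot, may be absent: body 52 mm diameter and 40 mm high, with a cap 26 mm in diameter and 22 mm high on top, 62 mm in all. Point on its axis, 31 mm above its underside; z up along its axis.
- pot4_mid (a point): Squat white paint pot, may be absent: body 52 mm diameter and 40 mm high, with a cap 26 mm in diameter and 22 mm high on top, 62 mm in all. Point on its axis, 31 mm above its underside; z up along its axis.
- rinse_jar: Bystander: open green glass rinsing jar, 76 mm across, 85 mm high. Origin: centre of its underside.
- thinner: Bystander: amber glass jar of thinner, 64 mm across, 110 mm high. Origin: centre of its underside.
- primer_can: Bystander: aluminium can of primer, 60 mm across, 150 mm high. Origin: centre of its underside.
Not all that is in view belongs to the job. Leave any turquoise look-alike of the part that bears pot3_mid alone.

How it is judged:
On the way, in this order (a step that is already met when the one before it is completed fails the run):
1. the offcut is in the scrap bin and every pot stands upright on the floor of the bay without the aeroplane (x of offcut_mid in the frame of scrap_bin between -0.07 and 0.07 m and y of offcut_mid in the frame of scrap_bin between -0.055 and 0.055 m and z of offcut_mid in the frame of scrap_bin below 0.055 m and ((y of model_mid in the frame of locker above 0 m and ((x of pot0_mid in the frame of locker between -0.045 and 0.045 m and y of pot0_mid in the frame of locker between -0.128 and -0.018 m and z of pot0_mid in the frame of locker below 0.04 m and angle between pot0_mid's own z axis and vertical below 0.15 rad) and (x of pot1_mid in the frame of locker between -0.045 and 0.045 m and y of pot1_mid in the frame of locker between -0.128 and -0.018 m and z of pot1_mid in the frame of locker below 0.04 m and angle between pot1_mid's own z axis and vertical below 0.15 rad) and (x of pot2_mid in the frame of locker between -0.045 and 0.045 m and y of pot2_mid in the frame of locker between -0.128 and -0.018 m and z of pot2_mid in the frame of locker below 0.04 m and angle between pot2_mid's own z axis and vertical below 0.15 rad) and (x of pot3_mid in the frame of locker between -0.045 and 0.045 m and y of pot3_mid in the frame of locker between -0.128 and -0.018 m and z of pot3_mid in the frame of locker below 0.04 m and angle between pot3_mid's own z axis and vertical below 0.15 rad) and (x of pot4_mid in the frame of locker between -0.045 and 0.045 m and y of pot4_mid in the frame of locker between -0.128 and -0.018 m and z of pot4_mid in the frame of locker below 0.04 m and angle between pot4_mid's own z axis and vertical below 0.15 rad))) or (y of model_mid in the frame of locker below 0 m and ((x of pot0_mid in the frame of locker between -0.045 and 0.045 m and y of pot0_mid in the frame of locker between 0.018 and 0.128 m and z of pot0_mid in the frame of locker below 0.04 m and angle between pot0_mid's own z axis and vertical below 0.15 rad) and (x of pot1_mid in the frame of locker between -0.045 and 0.045 m and y of pot1_mid in the frame of locker between 0.018 and 0.128 m and z of pot1_mid in the frame of locker below 0.04 m and angle between pot1_mid's own z axis and vertical below 0.15 rad) and (x of pot2_mid in the frame of locker between -0.045 and 0.045 m and y of pot2_mid in the frame of locker between 0.018 and 0.128 m and z of pot2_mid in the frame of locker below 0.04 m and angle between pot2_mid's own z axis and vertical below 0.15 rad) and (x of pot3_mid in the frame of locker between -0.045 and 0.045 m and y of pot3_mid in the frame of locker between 0.018 and 0.128 m and z of pot3_mid in the frame of locker below 0.04 m and angle between pot3_mid's own z axis and vertical below 0.15 rad) and (x of pot4_mid in the frame of locker between -0.045 and 0.045 m and y of pot4_mid in the frame of locker between 0.018 and 0.128 m and z of pot4_mid in the frame of locker below 0.04 m and angle between pot4_mid's own z axis and vertical below 0.15 rad))))), for 0.2 s.
2. that bay's gate is shut and its catch has clicked up behind it (((y of model_mid in the frame of locker above 0 m and (value of joint gate_right above 0.121 m and value of joint catch_right below 0.003 m)) or (y of model_mid in the frame of locker below 0 m and (value of joint gate_left above 0.121 m and value of joint catch_left below 0.003 m)))), for 0.2 s.
At the end, for the whole second after the job is handed in: The offcut lies in the scrap bin, every pot stands upright (within 0.15 rad) on the floor of the bay without the aeroplane, that bay's gate is at 0.121 m or more with its catch back up (under 0.003 m), the aeroplane is within 12 mm of where it was (x of offcut_mid in the frame of scrap_bin between -0.07 and 0.07 m and y of offcut_mid in the frame of scrap_bin between -0.055 and 0.055 m and z of offcut_mid in the frame of scrap_bin below 0.055 m and ((y of model_mid in the frame of locker above 0 m and ((x of pot0_mid in the frame of locker between -0.045 and 0.045 m and y of pot0_mid in the frame of locker between -0.128 and -0.018 m and z of pot0_mid in the frame of locker below 0.04 m and angle between pot0_mid's own z axis and vertical below 0.15 rad) and (x of pot1_mid in the frame of locker between -0.045 and 0.045 m and y of pot1_mid in the frame of locker between -0.128 and -0.018 m and z of pot1_mid in the frame of locker below 0.04 m and angle between pot1_mid's own z axis and vertical below 0.15 rad) and (x of pot2_mid in the frame of locker between -0.045 and 0.045 m and y of pot2_mid in the frame of locker between -0.128 and -0.018 m and z of pot2_mid in the frame of locker below 0.04 m and angle between pot2_mid's own z axis and vertical below 0.15 rad) and (x of pot3_mid in the frame of locker between -0.045 and 0.045 m and y of pot3_mid in the frame of locker between -0.128 and -0.018 m and z of pot3_mid in the frame of locker below 0.04 m and angle between pot3_mid's own z axis and vertical below 0.15 rad) and (x of pot4_mid in the frame of locker between -0.045 and 0.045 m and y of pot4_mid in the frame of locker between -0.128 and -0.018 m and z of pot4_mid in the frame of locker below 0.04 m and angle between pot4_mid's own z axis and vertical below 0.15 rad)) and (value of joint gate_right above 0.121 m and value of joint catch_right below 0.003 m)) or (y of model_mid in the frame of locker below 0 m and ((x of pot0_mid in the frame of locker between -0.045 and 0.045 m and y of pot0_mid in the frame of locker between 0.018 and 0.128 m and z of pot0_mid in the frame of locker below 0.04 m and angle between pot0_mid's own z axis and vertical below 0.15 rad) and (x of pot1_mid in the frame of locker between -0.045 and 0.045 m and y of pot1_mid in the frame of locker between 0.018 and 0.128 m and z of pot1_mid in the frame of locker below 0.04 m and angle between pot1_mid's own z axis and vertical below 0.15 rad) and (x of pot2_mid in the frame of locker between -0.045 and 0.045 m and y of pot2_mid in the frame of locker between 0.018 and 0.128 m and z of pot2_mid in the frame of locker below 0.04 m and angle between pot2_mid's own z axis and vertical below 0.15 rad) and (x of pot3_mid in the frame of locker between -0.045 and 0.045 m and y of pot3_mid in the frame of locker between 0.018 and 0.128 m and z of pot3_mid in the frame of locker below 0.04 m and angle between pot3_mid's own z axis and vertical below 0.15 rad) and (x of pot4_mid in the frame of locker between -0.045 and 0.045 m and y of pot4_mid in the frame of locker between 0.018 and 0.128 m and z of pot4_mid in the frame of locker below 0.04 m and angle between pot4_mid's own z axis and vertical below 0.15 rad)) and (value of joint gate_left above 0.121 m and value of joint catch_left below 0.003 m))) and distance of model_mid from where it was at the start of the episode below 0.012 m); the robot touches nothing.
It fails at once if the drying aeroplane is moved by more than 12 mm (distance of model_mid from where it was at the start of the episode above 0.012 m).
It fails at once if the gate of the aeroplane's bay is moved by more than 15 mm ((y of model_mid in the frame of locker above 0 m and distance of gate_left_handle from where it was at the start of the episode above 0.015 m) or (y of model_mid in the frame of locker below 0 m and distance of gate_right_handle from where it was at the start of the episode above 0.015 m)).
It fails at once if a jar or can standing by is knocked over (angle between any of rinse_jar, thinner, primer_can's own z axis and vertical above 0.6 rad).
Of pot0, pot1, pot2, pot3, pot4 only 3 to 4 are there at a start; the rules pass over those that are not, and their reading is None.
At some moment in a run one of pot0, pot1, pot2, pot3, pot4 may be knocked a few centimetres aside while the robot is not near it.
It also fails if it takes over 210 s, if anything falls off the work surface, if the arm or the gripper's body presses on something with over 40 N, if the wrist force passes 120 N, or if a joint passes its speed limit or range.

ROBOT

A 6-joint arm with a two-finger parallel gripper is mounted at the origin on the work surface. World frame = base frame: x ahead of the robot, y to its left, z up, the work surface at z = 0. Lengths are in m, angles in rad, forces in N, time in s.
With the tool pointing down it reaches from about 0.325 to 0.75 m from the base axis. Payload 7.6 kg.
Tool frame: the origin (TCP) lies on the mounting face of the last link; the fingertips stand 173 mm ahead of it and the grasp point (between the pads) lies 155 mm ahead of it (bot.nose_length is the distance from the TCP to the fingertips, in m); z points along the fingers, y is the line along which they close (so a half turn about z gives the same grasp; the last joint's range is limited). The gripper opens to 85 mm and grips with 20 to 120 N. Pads are 22 mm wide; open, the fingers measure 114 mm over their backs; the gripper's body (76 mm by 85 mm) begins 54 mm behind the grasp point. The pads swing forward as they close: fully open they stand 13 mm farther back than shut.
Start: joints at [-1.25, 0.052, 1.401, -0, 1.689, -0.07], TCP at [0.2, -0.485, 0.405] pointing down, gripper open.
Joint ranges: [-2.9, 2.9], [-0.91, 2.17], [0.12, 2.37], [-1.06, 4.2], [0.26, 2.73], [-2.93, 2.93]. Speed limits (rad/s): [2.57, 2.57, 3.01, 3.14, 3.14, 3.14].

INTERFACE

Orientations are given as a 3x3 rotation matrix whose columns are the frame's x, y, z axes.
In Python, from bench import bot gives the robot as it stands. Calls block until the motion is done:
- bot.move_pose(position, orientation): joint-space move of the TCP to a pose.
- bot.line_to(position, rotation=None, rate=0.15, stop_force=None): straight line of the TCP; rotation=None keeps the orientation; rate is the mean speed in m/s. With stop_force (N) it stops when the force on the tool has changed by that much, and returns True; else False.
- bot.goto_joints(angles): joint-space move.
- bot.let_go() and bot.gripper_close(effort=None): open the fingers fully, or close them until they stop; effort is the grip in N (None keeps the last).
- bot.sleep(seconds).
- bot.ik(position, orientation): joint angles nearest the present ones, or None.
- bot.state(): the state.
- bot.read_camera(name): name is "scene" or "side" or "wrist"; returns (picture, depth): 400x640x3 uint8, blue, green, red; 400x640 float32, m along the optical axis (not along the pixel's ray), 0 where there is no reading.
- bot.camera_info(name): a dict with "fx", "fy", "cx", "cy" (pixels), "k1" (the pictures are not rectified: a ray, as slopes to the right and down, at radius r is drawn at 1 + k1 r^2 times it, then the intrinsics apply), "xyz" and "orientation" of the camera in the world; the wrist camera has in their place "mount" (4x4, takes a point from camera to tool coordinates, whose origin is the TCP and whose axes are the flange's). Camera axes: x right, y up, looking along -z (the intrinsics and any distortion apply to the point x, -y, -z); pixel columns grow to the right and rows downward; lengths in m; the calibration is good to about 2 mm. A picture is of the moment at which its call begins: read the wrist's pose just before it. camera_info takes no time and is no camera call.
A pose or a line that the arm cannot do raises bot.IKError and nothing moves.
- bot.job_done(): hands the job in; it is judged then, once.
The state is a dict: "t": time; "qpos": joint angles; "qd": joint speeds; "joint_efforts": joint torques, N m; "tcp_pos": TCP position; "tcp_rot": TCP orientation; "ft_force": force on the tool from outside, world axes, zero at the start; "wrist_torque": the same for the moment, N m; "width": finger opening in m; "grasp_force": force on a finger pad.
Only numpy, scipy, OpenCV 4.12 (cv2) and the standard library are available. Lean on these libraries where they do the work, as an engineer would, in place of code of your own. Each camera call takes 0.05 s, during which the arm holds its last target. There are 200 camera calls.

## Working session

There is one attempt and no reset: what is moved stays moved. The work goes in short steps, each a Python script; the robot and the scene stay as the last script left them, time stands still between calls to the robot, and variables do not carry over. Pictures are saved under pics/ and viewed, at most 14 in all, crops included, and the job is handed in when it is done.

```bash
mkdir -p pics; ls; cat > h.py <<'E'
import numpy as np, cv2
from bench import bot
def cam(name):
    s=bot.state(); i=bot.camera_info(name)
    if 'mount' in i:
        T=np.eye(4);T[:3,:3]=np.array(s['tcp_rot']);T[:3,3]=s['tcp_pos'];T=T@np.array(i['mount'])
    else:
        T=np.eye(4);T[:3,:3]=np.array(i['orientation']);T[:3,3]=i['xyz']
    im,d=bot.read_camera(name)
    return im,d,i,T
def cloud(d,i,T):
    K=np.array([[i['fx'],0,i['cx']],[0,i['fy'],i['cy']],[0,0,1.]])
    h,w=d.shape
    u,v=np.meshgrid(np.arange(w),np.arange(h))
    p=cv2.undistortPoints(np.stack([u,v],-1).reshape(-1,1,2).astype(float),K,np.array([i['k1'],0,0,0.])).reshape(h,w,2)
    P=np.stack([p[...,0]*d,-p[...,1]*d,-d],-1)
    W=P@T[:3,:3].T+T[:3,3]
    W[d<=0]=np.nan
    return W
def snap(name,tag):
    im,d,i,T=cam(name); W=cloud(d,i,T)
    cv2.imwrite(f'pics/{tag}.png',im); np.savez(f'{tag}.npz',im=im,W=W)
    return im,W
E
python3 - <<'E'
from h import *
for n in('scene','side'):
    im,W=snap(n,n+'0'); print(n,bot.camera_info(n))
print(bot.camera_info('wrist'),bot.state())
E
```

```text
pics
scene {'fx': 423.9108419574512, 'fy': 423.9108419574512, 'cx': 316.0509029636768, 'cy': 204.18417162758473, 'k1': 0.03904511686163285, 'xyz': array([ 1.16922721, -0.42159773,  1.00580415]), 'orientation': array([[ 0.56167582, -0.65371932,  0.50712063],
       [ 0.82724179,  0.45398106, -0.33101695],
       [-0.01383099,  0.60543559,  0.79577412]])}
side {'fx': 380.8300647922959, 'fy': 380.8300647922959, 'cx': 326.4600207978281, 'cy': 199.3859613683956, 'k1': 0.021211281105214173, 'xyz': array([0.09186931, 0.61746701, 0.67374424]), 'orientation': array([[-0.79852166,  0.36828126, -0.4761639 ],
       [-0.60149802, -0.45696652,  0.65527226],
       [ 0.02373353,  0.80966074,  0.58641811]])}
{'fx': 334.59082538757724, 'fy': 334.59082538757724, 'cx': 321.03444598975176, 'cy': 206.6021320836393, 'k1': -0.02749925370084482, 'mount': array([[ 3.59125645e-05,  9.51708769e-01,  3.07002309e-01,
         7.82870108e-02],
       [ 9.99999996e-01, -7.69673325e-06, -9.31182438e-05,
         1.28796998e-03],
       [-8.62585343e-05,  3.07002311e-01, -9.51708765e-01,
         3.07169619e-02],
 
[... 183 characters left out ...]
     1.68860070e+00, -7.03094186e-02]), 'qd': array([-0.00137323, -0.0018742 , -0.00266515,  0.00033889, -0.00014017,
        0.0001777 ]), 'joint_efforts': array([ 1.28120337e-03, -3.82582140e+01, -3.60985565e+01, -1.06332907e-04,
        4.82253716e-03, -1.32394413e-05]), 'tcp_pos': array([ 0.19999715, -0.48538661,  0.40396152]), 'tcp_rot': array([[ 9.24603762e-01,  3.80930031e-01, -4.41999961e-04],
       [ 3.80930275e-01, -9.24602820e-01,  1.32322895e-03],
       [ 9.53832326e-05, -1.39183363e-03, -9.99999027e-01]]), 'ft_force': array([-0.28957505,  0.08435001,  0.45697359]), 'wrist_torque': array([ 0.00204805,  0.04472544, -0.06411722]), 'grasp_force': 0.0, 'width': 0.08538090971490468}
```

View pics/scene0.png

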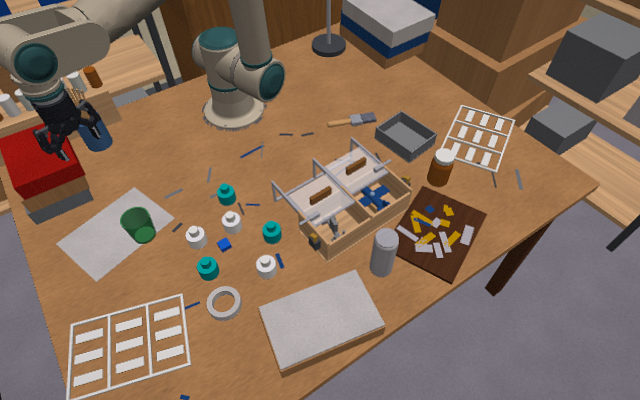

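View pics/side0.png

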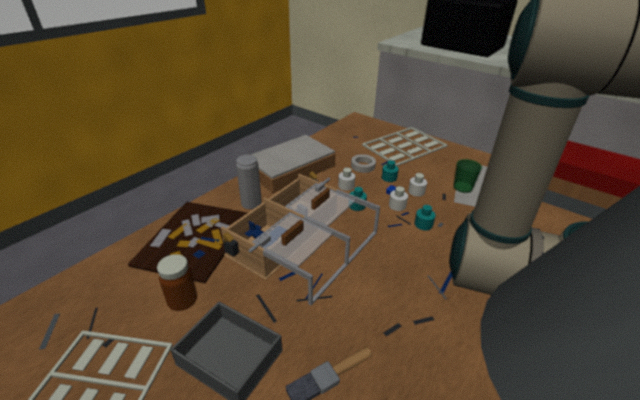

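Scene view: white pots are at (195,237), (231,222) and (265,266). Turquoise look-alikes are at (227,194), (272,232) and (207,268), and I leave those alone. The bin is at (405,135), with the locker in the middle. I'll enlarge the locker and pots.

```bash
python3 - <<'E'
from h import *
z=np.load('scene0.npz');im,W=z['im'],z['W']
cv2.imwrite('pics/c1.png',cv2.resize(im[130:290,170:430],None,fx=3,fy=3,interpolation=cv2.INTER_CUBIC))
for n,(u,v) in dict(p1=(195,231),p2=(231,215),p3=(265,259),lhandle_front=(355,167),handle2=(320,194),bin=(405,138)).items():
    print(n,W[v,u])
# heights map: locker top points
m=(W[...,2]>0.07)&(W[...,2]<0.13)&(W[...,0]>0.3)&(W[...,0]<0.8)
print(np.nanmin(W[m],0),np.nanmax(W[m],0))
E
```

```text
p1 [ 0.45953628 -0.34566846  0.06447511]
p2 [ 0.46663916 -0.24245706  0.06383148]
p3 [ 0.63807971 -0.23429419  0.06073193]
lhandle_front [0.54926674 0.11848322 0.10645685]
handle2 [ 0.57797329 -0.02221091  0.11324754]
bin [ 0.46700229  0.39989885 -0.00085705]
[ 0.30116683 -0.49888786  0.07009544] [0.79993466 1.09271529 0.12881699]
```

View pics/c1.png

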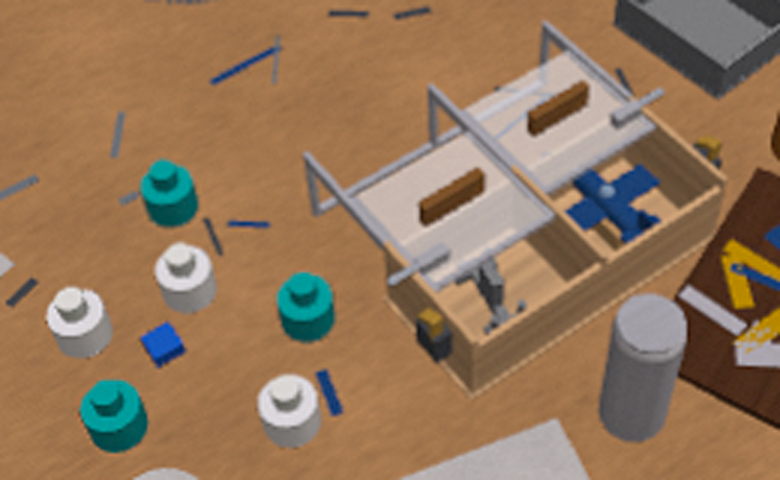

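Crop: the aeroplane is in the far (+y, left) bay at crop (605,195). The grey sprue offcut is in the right bay at crop (490,290). So the right bay is the working one, and its gate is not fully open. Three white pots are at crop (78,320), (185,275) and (290,410). Next I look from above with the wrist camera.

```bash
python3 - <<'E'
from h import *
R=np.diag([1.,-1,-1])
bot.move_pose([0.50,-0.27,0.42],R); a,_=snap('wrist','w1')
bot.move_pose([0.58,0.02,0.42],R); b,_=snap('wrist','w2')
print(bot.state()['t'])
cv2.imwrite('pics/w12.png',cv2.resize(np.vstack([a,b]),None,fx=.75,fy=.75,interpolation=cv2.INTER_AREA))
E
```

```text
2.7333
```

View pics/w2.png

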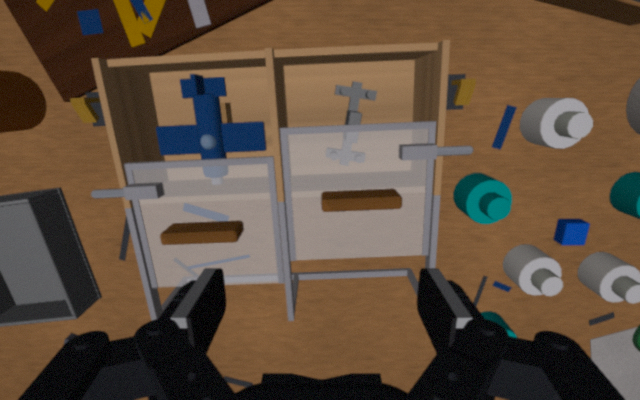

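View pics/w1.png

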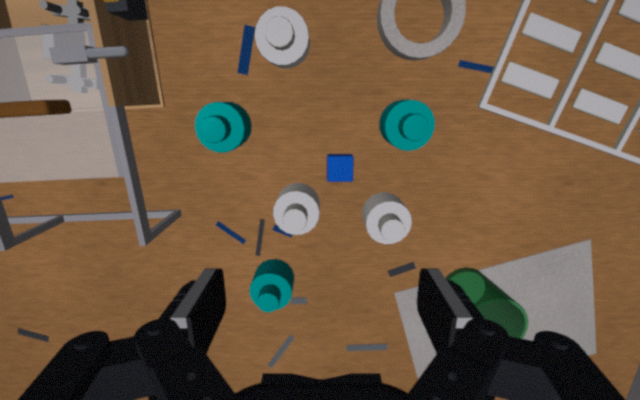

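```bash
cat >> h.py <<'E'
def ray(px,z,i,T):
    K=np.array([[i['fx'],0,i['cx']],[0,i['fy'],i['cy']],[0,0,1.]])
    p=cv2.undistortPoints(np.array([[px]],float),K,np.array([i['k1'],0,0,0.]))[0,0]
    d=T[:3,:3]@np.array([p[0],-p[1],-1]);o=T[:3,3]
    return o+d*(z-o[2])/d[2]
def blobs(W,im,zlo,zhi,white=True,mn=30):
    m=(W[...,2]>zlo)&(W[...,2]<zhi)
    if white: m&=(im.min(-1)>90)&(np.ptp(im.astype(int),-1)<35)
    n,l,s,c=cv2.connectedComponentsWithStats(m.astype(np.uint8))
    return [(c[k].round(),s[k,4],np.nanmedian(W[l==k],0).round(4),((np.nanmax(W[l==k],0)+np.nanmin(W[l==k],0))/2).round(4),np.ptp(W[l==k],axis=0).round(3)) for k in range(1,n) if s[k,4]>mn]
E
python3 - <<'E'
from h import *
R=np.diag([1.,-1,-1])
i=bot.camera_info('wrist')
T=np.eye(4);s=bot.state();T[:3,:3]=np.array(s['tcp_rot']);T[:3,3]=s['tcp_pos'];T=T@np.array(i['mount'])
for n,px,z in [('BR',(449,41),.09),('BL',(94,60),.09),('BM',(270,48),.09),('railendR',(418,300),.09),('railM',(291,320),.09),('handR',(361,194),.116),('handL',(203,226),.116),('tab',(353,100),.05),('fr gateR',(282,129),.086),('gateR far right',(436,122),.086)]:
    print(n,ray(px,z,i,T).round(4))
for f in('w1','w2','scene0'):
    q=np.load(f+'.npz');print(f)
    for b in blobs(q['W'],q['im'],.055,.07):
        if .35<b[2][0]<.8 and abs(b[2][1])<.5: print(b)
q=np.load('w2.npz');im,W=q['im'],q['W']
for px in[(361,197),(203,230),(352,118),(353,100),(215,140),(365,55),(270,100),(360,60),(445,100)]: print(px,W[px[1],px[0]].round(4))
q=np.load('scene0.npz');W=q['W']
m=(W[...,2]>.04)&(W[...,2]<.06)
n,l,st,c=cv2.connectedComponentsWithStats(m.astype(np.uint8))
for k in range(1,n):
    w=W[l==k]
    if st[k,4]>150: print('z50',c[k].round(),st[k,4],np.nanmin(w,0).round(3),np.nanmax(w,0).round(3))
E
```

```text
BR [ 0.7045 -0.0879  0.09  ]
BL [0.6916 0.2069 0.09  ]
BM [0.699  0.0587 0.09  ]
railendR [ 0.4602 -0.0834  0.09  ]
railM [0.4361 0.0491 0.09  ]
handR [ 0.5818 -0.0169  0.116 ]
handL [0.553  0.1207 0.116 ]
tab [ 0.6579 -0.0141  0.05  ]
fr gateR [0.6334 0.0516 0.086 ]
gateR far right [ 0.6394 -0.0848  0.086 ]
w1
(array([279.,  31.]), np.int32(701), array([ 0.6359, -0.2348,  0.0619]), array([ 0.6358, -0.2347,  0.0608]), array([0.025, 0.025, 0.008]))
(array([295., 219.]), np.int32(449), array([ 0.459 , -0.2442,  0.0618]), array([ 0.4583, -0.2448,  0.0596]), array([0.026, 0.025, 0.009]))
(array([391., 229.]), np.int32(463), array([ 0.4478, -0.3458,  0.0619]), array([ 0.4462, -0.3465,  0.0596]), array([0.026, 0.025, 0.009]))
w2
(array([579., 124.]), np.int32(558), array([ 0.6369, -0.2328,  0.062 ]), array([ 0.6359, -0.2339,  0.0599]), array([0.025, 0.026, 0.009]))
(array([551., 285.]), np.int32(389), array([ 0.4594, -0.2423,  0.062 ]), array([ 0.4583, -0.2437,  0.0596]), array([0.026, 0.026, 0.008]))
(array([633., 293.]), np.int32(249), array([ 0.4477, -0.3427,  0.0618]), array([ 0.4471, 
[... 600 characters left out ...]
0.017   0.0151]
(215, 140) [0.6199 0.1237 0.0503]
(365, 55) [ 0.6971 -0.0229  0.0594]
(270, 100) [0.6581 0.0608 0.0899]
(360, 60) [ 0.6969 -0.0226  0.0207]
(445, 100) [ 0.6582 -0.0891  0.0901]
z50 [200.   5.] 214 [-0.747  0.095  0.04 ] [-0.613  0.29   0.06 ]
z50 [507.  16.] 559 [-0.048  1.071  0.04 ] [0.3   1.517 0.06 ]
z50 [233. 107.] 214 [-0.021 -0.073  0.04 ] [0.076 0.058 0.06 ]
z50 [407. 131.] 376 [0.392 0.313 0.04 ] [0.562 0.458 0.054]
z50 [ 56. 201.] 367 [ 0.101 -0.704  0.04 ] [ 0.138 -0.531  0.06 ]
z50 [373. 198.] 261 [0.589 0.088 0.04 ] [0.681 0.159 0.06 ]
z50 [360. 229.] 382 [ 0.653 -0.111  0.04 ] [0.708 0.21  0.06 ]
z50 [320. 319.] 6228 [ 0.738 -0.346  0.04 ] [ 0.944 -0.062  0.06 ]
```

```bash
cat >> h.py <<'E'
L0=np.array([.632,.056]);YAW=.044
def lw(x,y,yaw=None):
    a=YAW if yaw is None else yaw
    return L0+np.array([[np.cos(a),-np.sin(a)],[np.sin(a),np.cos(a)]])@[x,y]
def wl(p):
    a=YAW;return np.array([[np.cos(a),np.sin(a)],[-np.sin(a),np.cos(a)]])@(np.array(p)[:2]-L0)
def Rd(phi):
    y=np.array([np.cos(phi),np.sin(phi),0]);z=np.array([0,0,-1.]);return np.column_stack([np.cross(y,z),y,z])
def P(xy,gz): return np.array([xy[0],xy[1],gz+.155])
E
python3 - <<'E'
from h import *
q=np.load('scene0.npz');W=q['W']
m=(W[...,2]>.143)&(W[...,2]<.157)&(W[...,0]>.5)&(W[...,0]<1)&(abs(W[...,1])<.3)
print('primer',np.nanmedian(W[m],0))
m=(W[...,2]>.1)&(W[...,2]<.116)&(W[...,0]>.5)&(W[...,0]<1)&(abs(W[...,1])<.5)
n,l,s,c=cv2.connectedComponentsWithStats(m.astype(np.uint8))
for k in range(1,n):
    if s[k,4]>15: w=W[l==k];print(c[k].round(),s[k,4],((np.nanmin(w,0)+np.nanmax(w,0))/2).round(3))
# open right gate
R=Rd(YAW-np.pi/2) 
print(R)
bot.gripper_close(20)
a=lw(-.02,-.072);bot.move_pose(P(a,.19),R)
bot.line_to(P(a,.116),stop_force=8)
b=lw(-.1065,-.072);print(bot.line_to(P(b,.116),rate=.06,stop_force=20))
s=bot.state();print(s['tcp_pos'],wl(s['tcp_pos']),s['ft_force'])
bot.line_to(s['tcp_pos']+[.012,0,0]);bot.line_to(bot.state()['tcp_pos']+[0,0,.2])
bot.let_go()
bot.move_pose([.60,-.02,.36],np.diag([1.,-1,-1]));snap('wrist','w3');print(bot.state()['t'])
E
```

```text
primer [0.80300982 0.0171196  0.14878782]
[444. 156.] 267 [0.661 0.356 0.107]
[356. 165.] 123 [0.545 0.127 0.108]
[321. 194.] 139 [ 0.575 -0.018  0.108]
[383. 254.] 84 [0.805 0.009 0.108]
[[ 0.99903216  0.0439858   0.        ]
 [ 0.0439858  -0.99903216  0.        ]
 [ 0.          0.         -1.        ]]
False
[ 0.5287976  -0.02059558  0.27101567] [-0.10647163 -0.07198201] [0.58171846 0.20957141 0.04934373]
9.3167
```

View pics/w3.png

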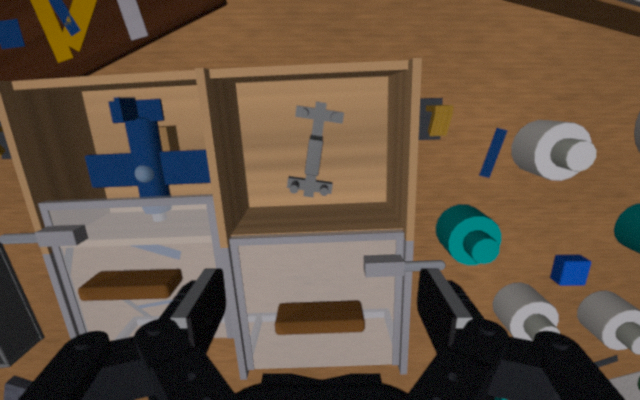

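The gate is now clear of the bay and the offcut is exposed at (315,150), yawed slightly. I fit the walls and the tab from depth.

```bash
python3 - <<'E'
from h import *
q=np.load('w3.npz');W=q['W']
X=wl;D=W.reshape(-1,3);D=D[np.isfinite(D[:,0])]
a=YAW;M=np.array([[np.cos(a),np.sin(a)],[-np.sin(a),np.cos(a)]])
L=np.c_[(D[:,:2]-L0)@M.T,D[:,2]]
def st(n,m,ax): print(n,m.sum(),np.percentile(L[m][:,ax],[3,50,97]).round(4))
b=(L[:,0]>-.04)&(L[:,0]<.05)
st('sideR y',b&(abs(L[:,2]-.09)<.003)&(L[:,1]<-.12)&(L[:,1]>-.17),1)
st('mid y',b&(abs(L[:,2]-.09)<.003)&(abs(L[:,1])<.02),1)
m=(abs(L[:,2]-.078)<.003)&(L[:,0]>.04)&(L[:,0]<.09)&(L[:,1]>-.14)&(L[:,1]<-.01)
st('back x',m,0)
for lo,hi in((-.14,-.1),(-.045,-.01)): st(' back yaw',m&(L[:,1]>lo)&(L[:,1]<hi),0)
for lo,hi in((-.04,-.02),(.03,.05)): st(' mid yaw',(L[:,0]>lo)&(L[:,0]<hi)&(abs(L[:,2]-.09)<.003)&(abs(L[:,1])<.02),1)
st('back inner face x',(L[:,2]<.06)&(L[:,2]>.03)&(L[:,0]>.04)&(L[:,0]<.08)&(L[:,1]>-.13)&(L[:,1]<-.02),0)
st('mid inner face y',(L[:,2]<.06)&(L[:,2]>.03)&(abs(L[:,0])<.04)&(L[:,1]>-.02)&(L[:,1]<.0),1)
st('gate edge x',(abs(L[:,2]-.086)<.003)&(L[:,0]<-.04)&(L[:,0]>-.2)&(L[:,1]>-.12)&(L[:,1]<-.02),0)
st('bayfloor z',(abs(L[:,0]-.03)<.02)&(L[:,2]<.02)&(abs(L[:,1]+.11)<.02),2)
t=(L[:,2]>.043)&(L[:,2]<.056)&(abs(L[:,0])<.04)&(L[:,1]>-.12)&(L[:,1]<-.02)
w=D[t];r=cv2.minAreaRect((w[:,:2]*1000).astype(np.float32));print('tab',t.sum(),r,np.median(w,0),'locker',wl(np.array(r[0])/1000))
E
```

```text
sideR y 1373 [-0.1638 -0.1441 -0.1407]
mid y 1322 [-0.0014  0.0018  0.013 ]
back x 1761 [0.0613 0.0642 0.0672]
 back yaw 542 [0.0613 0.0642 0.0672]
 back yaw 467 [0.0614 0.0643 0.0674]
 mid yaw 361 [-0.0013  0.0033  0.0181]
 mid yaw 306 [-0.0013  0.0015  0.0048]
back inner face x 350 [0.0611 0.0612 0.0614]
mid inner face y 886 [-0.0016 -0.0012 -0.0009]
gate edge x 12610 [-0.1844 -0.1055 -0.0593]
bayfloor z 1808 [0.0026 0.004  0.013 ]
tab 513 ((632.3123168945312, -15.245734214782715), (11.969244003295898, 30.117624282836914), 81.86424255371094) [ 0.63301189 -0.01545487  0.05002525] locker [-0.00282179 -0.07119052]
```

```bash
sed -i 's/^L0=.*;YAW/L0=np.array([.6331,.0579]);YAW/' h.py; python3 - <<'E'
from h import *
q=np.load('scene0.npz');W=q['W']
w=W.reshape(-1,3);w=w[(w[:,2]>.046)&(w[:,2]<.054)&(w[:,0]>.35)&(w[:,0]<.6)&(w[:,1]>.28)&(w[:,1]<.48)]
r=cv2.minAreaRect((w[:,:2]*1000).astype(np.float32));print('bin',len(w),r)
R=Rd(np.radians(81.86-180));p=np.array([.6323,-.0152])
bot.move_pose(P(p,.20),R)
print(bot.line_to(P(p,.039),rate=.1,stop_force=10))
bot.gripper_close(40);s=bot.state();print(s['width'],s['grasp_force'],s['tcp_pos'])
bot.line_to(P(p,.22));s=bot.state();print(s['width'],s['grasp_force'],s['t'])
E
```

```text
bin 208 ((476.03082275390625, 385.5030822753906), (156.2507781982422, 131.35267639160156), 8.630227088928223)
True
0.011195587704850556 39.94901418685913 [ 0.63155453 -0.01517307  0.20333118]
0.011411769678294555 39.96449589729309 12.9
```

```bash
python3 - <<'E'
from h import *
R=Rd(.15-np.pi);b=np.array([.476,.3855])
q=bot.ik(P(b,.2),R);q2=bot.ik(P(b,.2),Rd(.15));print(q,q2)
if q is None: R=Rd(.15)
bot.move_pose(P(b,.2),R)
print(bot.state()['width'])
print(bot.line_to(P(b,.056),rate=.1,stop_force=15),bot.state()['tcp_pos'][2]-.155)
bot.let_go();bot.line_to(P(b,.25))
bot.sleep(.1);im,W=snap('wrist','w4')
bot.move_pose([0.50,-0.27,0.42],np.diag([1.,-1,-1]));im,W=snap('wrist','w5')
for x in blobs(W,im,.055,.07): print(x)
print(bot.state()['t'])
E
```

```text
[ 6.20453724e-01  3.17720504e-01  1.19982279e+00 -4.44089210e-16
  1.62404936e+00 -2.67113893e+00] [ 6.20453724e-01  3.17720504e-01  1.19982279e+00 -4.44089210e-16
  1.62404936e+00  4.70453724e-01]
0.010844743556851798
False 0.056828974733759335
(array([296., 220.]), np.int32(446), array([ 0.4589, -0.2445,  0.0619]), array([ 0.4584, -0.2447,  0.0597]), array([0.024, 0.025, 0.009]))
(array([392., 230.]), np.int32(456), array([ 0.4477, -0.346 ,  0.0619]), array([ 0.447 , -0.3465,  0.0595]), array([0.025, 0.025, 0.009]))
23.5
```

View pics/w4.png

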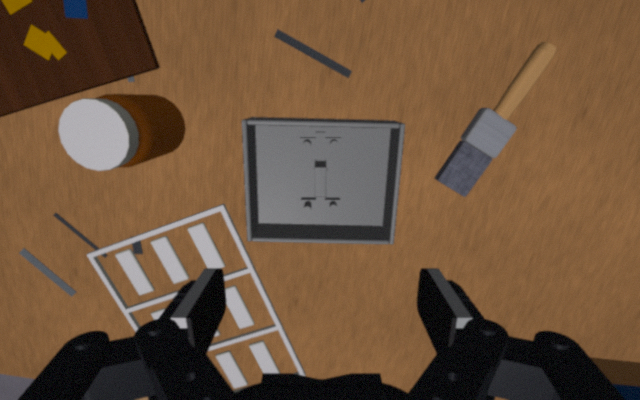

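The offcut lies centred in the bin at (320,170). Pot 3 no longer shows up where it was, so I look at w5.

View pics/w5.png

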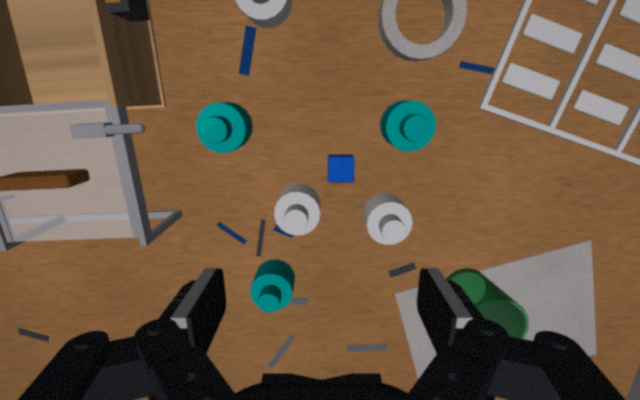

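Pot 3 was knocked aside to about (265,5) but is still upright; the other two have not moved. I place pot 2 against the outer side wall and pot 1 against the middle wall.

```bash
cat >> h.py <<'E'
def pick(p,phi):
    bot.move_pose(P(p,.15),Rd(phi))
    r=bot.line_to(P(p,.061),rate=.08,stop_force=15)
    bot.gripper_close(40);s=bot.state();print('pick',r,s['width'],s['tcp_pos'][2]-.155)
    g=s['tcp_pos'][2]-.155
    bot.line_to(P(p,.20));print(bot.state()['width'],bot.state()['t']);return g
def place(x,y,phi,g,dx,dy,release=True):
    R=Rd(phi);a=lw(x,y);bot.move_pose(P(a,.20),R)
    r=bot.line_to(P(a,g+.0055),rate=.08,stop_force=12);s=bot.state();print('down',r,s['tcp_pos'][2]-.155-g,s['ft_force'])
    if s['tcp_pos'][2]-.155-g>.012: return print('HIGH')
    b=lw(x+dx,y+dy);r=bot.line_to([*b,s['tcp_pos'][2]],rate=.03,stop_force=5);s=bot.state();e=wl(s['tcp_pos']);print('slid',r,e,s['ft_force'])
    if not release:return
    bot.line_to(P(s['tcp_pos'][:2],g+.0042),rate=.03,stop_force=8)
    bot.let_go();s=bot.state();print('open',s['width'],s['ft_force'])
    bot.line_to(P(s['tcp_pos'][:2],.20),rate=.15)
E
python3 - <<'E'
from h import *
print(bot.ik(P(lw(0,-.11),.2),Rd(YAW)),bot.ik(P(lw(0,-.11),.2),Rd(YAW-np.pi)))
g=pick(np.array([.4587,-.2445]),-np.pi/2)
place(0,-.110,YAW,g,0,-.009)
bot.move_pose([.60,-.02,.36],np.diag([1.,-1,-1]));snap('wrist','w6');print(bot.state()['t'])
E
```

```text
[-1.39006082e-01  3.96741328e-01  1.10137850e+00 -4.44089210e-16
  1.64347282e+00 -1.83006082e-01] None
pick False 0.024613561745327157 0.061153624344571667
0.024519581216804552 26.975
down False 0.00612163929513751 [ 0.45748635 -0.30321746 -1.12259969]
slid True [-1.06990037e-05 -1.14897612e-01] [-0.32988135  2.08732136 -0.25397146]
open 0.08554130962707206 [0.79966026 0.53696474 0.57657357]
33.6
```

View pics/w6.png

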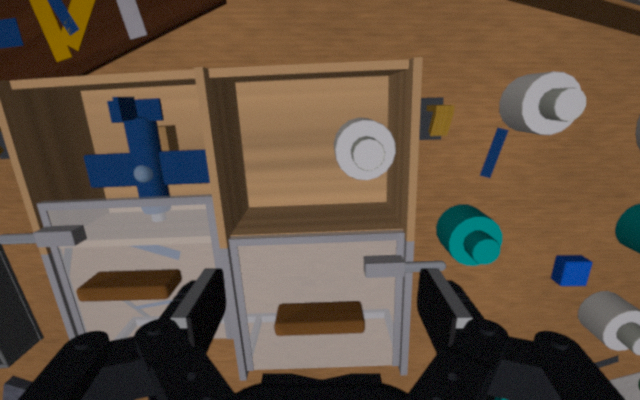

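Pot 2 stands upright at (365,150) near the outer wall. Pot 1 goes against the middle wall next.

```bash
python3 - <<'E'
from h import *
q=np.load('w6.npz')
for x in blobs(q['W'],q['im'],.055,.07): print(x, wl(x[2]))
g=pick(np.array([.4475,-.346]),-np.pi/2)
place(0,-.036,YAW,g,0,.009)
bot.move_pose([.60,-.06,.36],np.diag([1.,-1,-1]));im,W=snap('wrist','w7');print(bot.state()['t'])
for x in blobs(W,im,.055,.07): print(x, wl(x[2]))
E
```

```text
(array([569., 104.]), np.int32(910), array([ 0.677 , -0.2133,  0.0619]), array([ 0.6761, -0.2146,  0.06  ]), array([0.026, 0.025, 0.01 ])) [ 0.03192856 -0.2728685 ]
(array([368., 153.]), np.int32(833), array([ 0.6382, -0.058 ,  0.0659]), array([ 0.6375, -0.0588,  0.0616]), array([0.025, 0.025, 0.013])) [-2.89069192e-06 -1.16012154e-01]
(array([636., 345.]), np.int32(125), array([ 0.4464, -0.3383,  0.0617]), array([ 0.4461, -0.34  ,  0.0604]), array([0.022, 0.011, 0.007])) [-0.20394648 -0.38760439]
pick False 0.024602116761476136 0.06130784896572203
0.02439713036880183 37.8917
down False 0.006103328484625692 [-0.43559624 -0.81498824 -1.4001913 ]
slid False [-1.80485245e-06 -2.67379874e-02] [-0.61884231  0.00483222 -0.60382118]
open 0.08537574039385977 [0.32622166 0.11501278 0.44185884]
44.9667
(array([624.,   4.]), np.int32(302), array([ 0.7478, -0.2836,  0.0592]), array([ 0.7464, -0.2779,  0.0591]), array([0.008, 0.034, 0.004])) [ 0.09956784 -0.34621465]
(array([519., 103.]), np.int32(897), array([ 0.6768, -0.2135,  0.062 ]), array([ 0.6761, -0.2143,  0.0603]), array([0.025, 0.025, 0.01 ])) [ 0.03171996 -0.27305951]
(array([319., 154.]), np.int32(822), array([ 0.6375, -0.0595,  0.066 ]), array([ 0.6374, -0.0591,  0.0616]), array([0.025, 0.025, 0.013])) [-0.00076819 -0.11747991]
(array([209., 157.]), np.int32(800), array([0.635 , 0.028 , 0.0659]), array([0.6351, 0.0282, 0.0625]), array([0.025, 0.025, 0.012])) [ 0.00058299 -0.02995463]
```

View pics/w7.png

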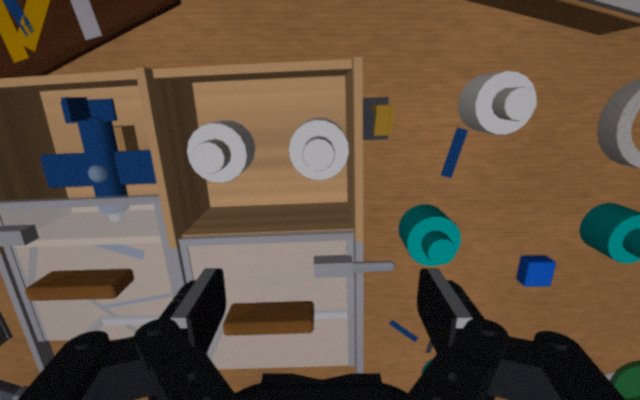

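Both pots stand upright, at locker y -0.117 and -0.030. Pot 3 goes at x 0.031 between them, slid to the back wall.

```bash
python3 - <<'E'
from h import *
g=pick(np.array([.6765,-.2137]),-np.pi/2)
place(.031,-.0735,YAW-np.pi/2,g,.004,0)
bot.move_pose([.60,-.06,.36],np.diag([1.,-1,-1]));im,W=snap('wrist','w8');print(bot.state()['t'])
for x in blobs(W,im,.055,.07): print(x, wl(x[2]))
E
```

```text
pick False 0.024657763090513575 0.061288608228000224
0.02430917868182465 48.6417
down False 0.0061215943247881766 [-0.29930058 -0.05351427 -1.09708704]
slid True [ 0.03483331 -0.07346995] [ 0.21684181 -0.1133396  -1.22898637]
open 0.08511048751959358 [-0.35322459  0.04446689  0.81158482]
53.8917
(array([626.,   3.]), np.int32(228), array([ 0.7469, -0.2854,  0.0591]), array([ 0.7459, -0.2812,  0.0592]), array([0.007, 0.031, 0.004])) [ 0.09858953 -0.34797332]
(array([260., 110.]), np.int32(885), array([ 0.6702, -0.0158,  0.0659]), array([ 0.67  , -0.0153,  0.0626]), array([0.025, 0.025, 0.011])) [ 0.03382234 -0.07526054]
(array([318., 153.]), np.int32(838), array([ 0.6376, -0.0593,  0.0659]), array([ 0.6371, -0.0593,  0.0618]), array([0.026, 0.025, 0.013])) [-0.00065949 -0.1172845 ]
(array([208., 156.]), np.int32(806), array([0.6348, 0.0279, 0.0659]), array([0.6348, 0.0282, 0.0617]), array([0.026, 0.025, 0.012])) [ 0.00037878 -0.03004574]
```

View pics/w8.png

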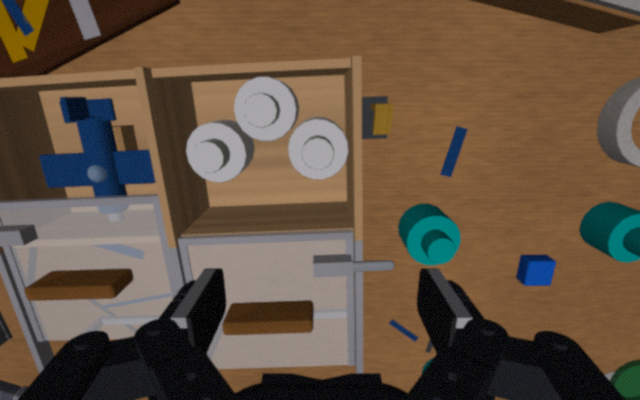

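All three white pots stand in the bay with their caps level at 0.066. Before shutting I check the whole table for a fourth white pot.

```bash
python3 - <<'E'
from h import *
for n in('scene','side'):
    im,W=snap(n,n+'1')
    for b in blobs(W,im,.03,.07,mn=25):
        if -.2<b[2][0]<1.1 and abs(b[2][1])<.8: print(n,b[0],b[1],b[2],b[4])
E
```

```text
scene [245. 104.] 160 [0.0637 0.0193 0.0504] [0.05  0.075 0.04 ]
scene [407. 131.] 173 [0.4833 0.391  0.0482] [0.168 0.138 0.021]
scene [406. 131.] 29 [0.4772 0.3821 0.0499] [0.016 0.029 0.011]
scene [344. 222.] 432 [0.6523 0.0125 0.0441] [0.075 0.098 0.039]
scene [324. 230.] 168 [ 0.6466 -0.0575  0.0495] [0.051 0.038 0.037]
scene [386. 267.] 82 [0.829  0.0091 0.0532] [0.017 0.037 0.04 ]
scene [319. 318.] 7010 [ 0.8462 -0.2087  0.0583] [0.202 0.278 0.016]
side [281. 157.] 1273 [ 0.8446 -0.1619  0.0584] [0.174 0.244 0.008]
side [322. 150.] 159 [ 0.7702 -0.2892  0.0583] [0.069 0.085 0.007]
side [301. 201.] 425 [ 0.6435 -0.0332  0.0445] [0.086 0.115 0.038]
```

View pics/scene1.png

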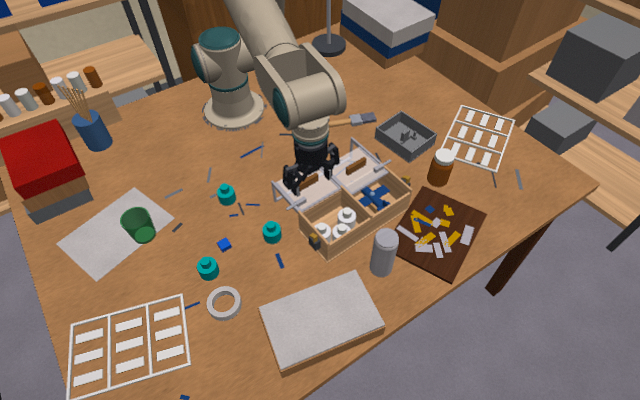

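No other white pots are on the table. I shut the gate from behind the handle.

```bash
python3 - <<'E'
from h import *
R=Rd(YAW-np.pi/2)
bot.gripper_close(20)
a=lw(-.158,-.073);bot.move_pose(P(a,.19),R)
print(bot.line_to(P(a,.116),rate=.08,stop_force=10))
b=lw(-.030,-.073);print(bot.line_to(P(b,.116),rate=.08,stop_force=30),bot.state()['ft_force'])
b=lw(-.006,-.073);print(bot.line_to(P(b,.116),rate=.04,stop_force=30))
s=bot.state();print(wl(s['tcp_pos']),s['ft_force'])
c=s['tcp_pos']-np.array([.012,0,0]);bot.line_to(c);bot.line_to(c+[0,0,.15])
bot.move_pose([.55,-.06,.38],np.diag([1.,-1,-1]));im,W=snap('wrist','w9');print(bot.state()['t'])
# catches height, pin / handle
for n,y in(('R',-.16),('L',.16)):
    A=np.array([[np.cos(YAW),np.sin(YAW)],[-np.sin(YAW),np.cos(YAW)]]);D=W.reshape(-1,3);L=np.c_[(D[:,:2]-L0)@A.T,D[:,2]]
    m=(abs(L[:,1]-y)<.015)&(abs(L[:,0])<.12)&(L[:,2]>.08)&(L[:,2]<.13);print(n,m.sum(),np.nanpercentile(L[m],[5,50,95],axis=0).round(4) if m.any() else '')
m=(abs(L[:,1]+.073)<.04)&(L[:,2]>.109)&(L[:,2]<.12)&(abs(L[:,0])<.1);print('handle',np.median(L[m],0),m.sum())
E
```

```text
False
False [-10.11935332  -1.68705751   6.26716223]
True
[-0.01029158 -0.07320146] [-3.13149667 -0.63017248  1.992074  ]
60.5833
R 2307 [[-0.0998 -0.1681  0.0891]
 [ 0.0227 -0.1488  0.0912]
 [ 0.0464 -0.1454  0.1002]]
L 296 [[-0.117   0.1452  0.0889]
 [-0.0928  0.1471  0.0899]
 [-0.0692  0.1496  0.0909]]
handle [ 0.00392077 -0.07376161  0.11578243] 2070
```

View pics/w9.png

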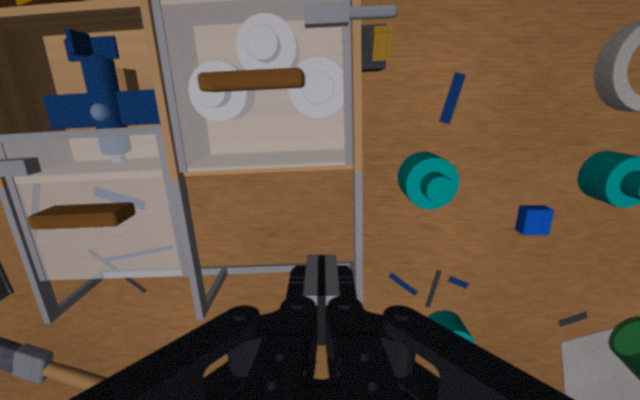

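Gate at its stop (handle at x +0.004), pots standing, and the pin at (350,12) is past the brass catch at (381,43). I check the nose height, then hand in.

```bash
python3 - <<'E'
from h import *
W=np.load('w9.npz')['W'];n=W[28:58,374:390].reshape(-1,3)[:,2];z=np.nanmax(n[n<.13]);print(z, np.nanmedian(n))
if z>.096: print(bot.job_done())
E
```

```text
0.10121331642221199 0.0958414587049159
the job is handed in; nothing more can be done
None
```

The job is handed in, but no verdict came back. The offcut is in the scrap bin, all three white pots stand upright in the right bay, and that gate is fully shut with its catch measured back up. I left the aeroplane, its gate, the jars and can, and the turquoise pots alone; about 61 s of the 210 s were used.

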